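# Lay out the coffee board

## Robot

A 6-joint arm with a two-finger parallel gripper is mounted at the origin on a cart in front of the work surface, level with it; the furniture and walls round the work are solid. World frame = base frame: x ahead of the robot, y to its left, z up, the work surface at z = 0. Lengths are in m, angles in rad, forces in N, time in s.
With the tool pointing down it reaches from about 0.3 to 0.775 m from the base axis. Payload 14.6 kg.
Tool frame: the origin (TCP) lies at the very end of the fingers, on their centre line; the grasp point (between the pads) lies 19 mm behind it; z points along the fingers, y is the line along which they close (so a half turn about z gives the same grasp; the last joint's range is limited). The gripper opens to 94 mm and grips with 3 to 60 N. Pads are 16 mm wide; open, the fingers measure 119 mm over their backs; the gripper's body (75 mm by 177 mm) begins 78 mm behind the grasp point.
Start: joints at [-1.404, 0.3, 1.521, -0, 1.321, -0.067], TCP at [0.127, -0.535, 0.176] pointing down, gripper open.
Joint ranges: [-3.03, 3.03], [-0.79, 2.21], [0.23, 2.52], [-1.04, 4.18], [0, 3.07], [-2.55, 2.55]. Speed limits (rad/s): [2.22, 2.22, 2.57, 3.14, 3.14, 3.14].

## Interface

Orientations are given as [roll, pitch, yaw] about the fixed x, y, z axes, in that order (R = Rz(yaw) Ry(pitch) Rx(roll)).
In Python, from station import status, vision, order, silhouettes gives the robot as it stands. The module is installed in compiled form; this text tells all that it offers.
- The arm moves only by the shell command python3 -m pendant 'ROWS' [FORCE]. ROWS is JSON, one flat list of numbers, 7 for each row, row after row: the shift along the tool's x, y, z in units of 500 mm (1.0 is 500 mm), then the turn, a rotation vector about the tool's x, y, z in units of 90 degrees (1.0 is 90 degrees), then the opening, from -1 (shut) to 1 (fully open). A call has 1 to 12 rows; each row is the pose to reach, as a shift and turn from the pose commanded when the call began, along the tool's axes at that moment; what a row does not reach only later rows make up. A row lasts 1/10 s, in which the tool goes at most 50 mm and 8.59 degrees, less where a joint would pass 70% of its speed; a pose out of reach is approached as far as the arm can. A call with a number of a shift or a turn outside -1 to 1 is refused whole. A call with a gripper value outside its range is refused whole. The fingers move at their own pace and stop on an object; FORCE is the grip in N (left out, the last holds). Time passes only in rows, so rows that repeat a pose let the fingers close. It gives the time, the measured TCP pose, the force, the opening and the grip force at its end, in the units of the state.
- status.get_obs(): the state, without advancing time (a new reading comes with each control period).
- vision.camera(name): name is "scene" or "top"; returns a dict with "pixels" (420x560x3 uint8, red, green, blue), "K" (3x3 intrinsics, pixels), "k1" (the pictures are not rectified: a ray, as slopes to the right and down, at radius r is drawn at 1 + k1 r^2 times it, then the intrinsics apply), "R" (3x3) and "t" (3): a world point X has camera coordinates R X + t. Camera axes: x right, y down, z forward; pixel columns grow to the right and rows downward; lengths in m; the calibration is good to about 2 mm. A picture is of the moment at which its call begins. There is no depth.
- order.hand_in(): hands the job in; it is judged then, once.
Trained networks look in a picture, given as the dict that the camera call returned (one of the last four; its "shot" number tells which), for a name from the list of things; names that differ only in an ending like _2 or _b are one class to them, and where a whole thing is asked for, a point or a joint stands for the part that bears it (a point fixed in the world has none). Each returns a list of dicts, best first, with "score" (0 to 1); they miss things now and then, are a little off and sometimes report something else, mostly with a low value. They report only what shows in the picture. A call takes as long as a camera call. They do not tell look-alikes from the thing itself.
- silhouettes(target, picture): "region" (420x560 bool, what is visible of it) and "extent" ([left, top, right, bottom] in pixels, round what is visible of it).
The state is a dict: "time_s": time; "qpos": joint angles; "joint_vel": joint speeds; "tau": joint torques, N m; "ee_pos": TCP position; "eef_rot": TCP orientation; "force": force on the tool from outside, world axes, zero at the start; "moment": the same for the moment, N m; "grip_width": finger opening in m; "grip_force": force on a finger pad.
Only numpy, scipy, OpenCV 4.12 (cv2) and the standard library are available. Lean on these libraries where they do the work, as an engineer would, in place of code of your own. Each camera call takes 0.05 s, during which the arm holds its last target. There are 200 camera calls.

## Task

Lay out the coffee things: centre the red capsule on the round mark of the wooden board at the mug's end, the yellow capsule on the round mark at the drinking glass's end with the dark blue capsule stacked squarely on top of it, and the teaspoon on the long mark between them, lying along that mark (either way round). Leave the mug, the glass, the salt shaker and the jam jar standing where they are.

Things in the scene. Friction and masses are not known exactly. Their poses are not given: they have to be found in the camera images.
- red_capsule: red coffee capsule, a round hat shape lying rim down: rim 52 mm across at the bottom, a brim 1 mm thick, then sides that lean in to 32 mm at the flat top, 20 mm high, 20 g; origin at the centre of its underside, z up. Goes to the mug's end of the board
- yellow_capsule: golden yellow coffee capsule, a round hat shape lying rim down: rim 52 mm across at the bottom, a brim 1 mm thick, then sides that lean in to 32 mm at the flat top, 20 mm high, 20 g; origin at the centre of its underside, z up. Goes to the glass's end of the board
- spoon: steel teaspoon lying on the worktop, 130 mm long along its x axis, 27 mm wide at the bowl, 11 mm high over all; origin at the middle of its length at the height of its underside, z up. Bowl at +x, handle at -x, 20 g. The neck arches: at the origin it is 8 mm wide and lies from 8 to 11 mm above the underside, free below, so pinch it across there
- board: fixed pale wooden board, 160 mm (its x, away from the robot) by 210 mm (its y, to the left), top face 12 mm above the worktop; origin at the centre of its underside. Flush dark inlays mark the places: two round marks 62 mm across with a pale dot in the middle, centred at y = +70 mm and y = -70 mm, x = 0; between them a long mark, 144 by 34 mm, along x, centred at x = 0, y = 0
- glass: clear straight-sided drinking glass, 81 mm across and 91 mm high, loose, standing on the worktop just beyond one end (left or right) of the board; origin at the centre of its underside, z up. Not to be moved
- mug: white and beige striped mug, 88 mm across, 118 mm with its handle, 92 mm high, loose, standing on the worktop just beyond the other end of the board; origin under the middle of the whole, handle included (the handle points to its -y, the round body is centred 15 mm to its +y), z up. Not to be moved
- dark_capsule: dark blue coffee capsule, a round hat shape lying rim down: rim 52 mm across at the bottom, a brim 1 mm thick, then sides that lean in to 32 mm at the flat top, 20 mm high, 20 g; origin at the centre of its underside, z up. Goes on top of the yellow capsule, rim down too
- salt: salt shaker with a rounded grey top, 44 mm across, 90 mm high, standing among the capsules; origin at the centre of its underside. Not to be moved
- jam: jar of red jam with a white lid, 65 mm across, 94 mm high, standing behind the board; origin at the centre of its underside. Not to be moved
Not all that is in view belongs to the job. Of the things that look like the yellow_capsule, take the one that is farthest to the robot's left at the start.

How it is judged:
By the outcome, as a careful person would: the job done as asked, in the order asked, and still so for the second after the job is handed in, with the robot touching nothing.
It also fails if it takes over 128 s, if anything falls off the work surface, if the arm or the gripper's body presses on something with over 40 N, if the wrist force passes 120 N, or if a joint passes its speed limit or range.

## Working session

There is one attempt and no reset: what is moved stays moved. The work goes in short steps, Python scripts to look and compute and a shell command to move; the robot and the scene stay as the last step left them, time stands still between calls to the robot, and variables do not carry over. Pictures are saved under pics/ and viewed, at most 14 in all, crops included, and the job is handed in when it is done.

```bash
mkdir -p pics; cat > h.py <<'E'
import numpy as np, cv2, json
from station import status, vision, order, silhouettes
def save(p,n): cv2.imwrite('pics/'+n,cv2.cvtColor(p['pixels'],cv2.COLOR_RGB2BGR))
E
python3 - <<'E'
from h import *
a=vision.camera("scene");b=vision.camera("top")
save(a,'s0.png');save(b,'t0.png')
for p in(a,b):
  print(p['K'].tolist(),p['k1'],p['R'].round(4).tolist(),p['t'].round(4).tolist(),(-p['R'].T@p['t']).round(3))
  for n in ['red_capsule','yellow_capsule','dark_capsule','spoon','board','glass','mug','salt','jam']:
    print(n,[(round(d['score'],2),d['extent'],d['region'].sum(),np.argwhere(d['region'])[:,::-1].mean(0).round(1).tolist()) for d in silhouettes(n,p)])
print(status.get_obs())
E
```

```text
[[409.8637621762617, 0.0, 287.18905273209435], [0.0, 409.8637621762617, 201.52065745907373], [0.0, 0.0, 1.0]] -0.05648581636357706 [[-0.6098, -0.7926, -0.0003], [-0.5766, 0.4438, -0.686], [0.5438, -0.4181, -0.7276]] [0.1453, 0.3741, 1.2488] [-0.375  0.471  1.165]
red_capsule []
yellow_capsule []
dark_capsule []
spoon []
board [(0.7, [205.5, 215.4, 265.6, 274.1], np.int64(2015), [238.6, 242.5])]
glass [(0.53, [264.6, 192.9, 275.6, 219.2], np.int64(266), [270.3, 204.1])]
mug [(0.63, [186.8, 247.5, 218.0, 280.3], np.int64(791), [201.9, 262.7])]
salt []
jam [(0.83, [210.6, 193.4, 230.8, 222.3], np.int64(466), [218.4, 208.3])]
[[420.7514351502068, 0.0, 274.5267306504032], [0.0, 420.7514351502068, 217.16981412774962], [0.0, 0.0, 1.0]] -0.11426080879749713 [[0.0218, -0.9998, -0.0047], [-0.9939, -0.0211, -0.1086], [0.1084, 0.007, -0.9941]] [-0.1916, 0.4721, 1.347] [ 0.327 -0.191  1.389]
red_capsule [(0.61, [322.3, 235.6, 338.5, 251.8], np.int64(211), [329.6, 242.5])]
yellow_capsule [(0.63, [294.9, 214.2, 310.4, 223.7], np.int64(199), [302.5, 219.1]), (0.55, [433.5, 238.5, 450.5, 252.4], np.i
[... 761 characters left out ...]
80.5])]
{'time_s': 1.0, 'qpos': array([-1.40360525e+00,  2.99892848e-01,  1.52100445e+00, -2.96097871e-06,
        1.32068455e+00, -6.65957880e-02]), 'joint_vel': array([-8.45073075e-04, -6.40958211e-04, -1.18829777e-03, -4.30164241e-04,
        8.78717146e-04,  3.99552193e-05]), 'tau': array([-1.16089719e-03, -5.31665683e+01, -3.52925134e+01,  7.09315902e-02,
        2.13460915e-02, -4.03642798e-05]), 'ee_pos': array([ 0.12741204, -0.53503116,  0.17634762]), 'eef_rot': array([3.14158206e+00, 3.58205732e-06, 2.33787598e-01]), 'force': array([-0.31157565, -0.1696872 ,  0.43664376]), 'moment': array([-0.01559136,  0.00063782, -0.04744916]), 'grip_force': 0.0, 'grip_width': 0.09378797951193728}
```

```bash
python3 - <<'E'
import cv2
t=cv2.imread('pics/t0.png');s=cv2.imread('pics/s0.png')
cv2.imwrite('pics/t0c.png',cv2.resize(t[150:300,90:290],None,fx=4,fy=4,interpolation=cv2.INTER_CUBIC))
cv2.imwrite('pics/t0d.png',cv2.resize(t[150:300,270:470],None,fx=4,fy=4,interpolation=cv2.INTER_CUBIC))
E
```

```text
(no output)
```

View pics/s0.png

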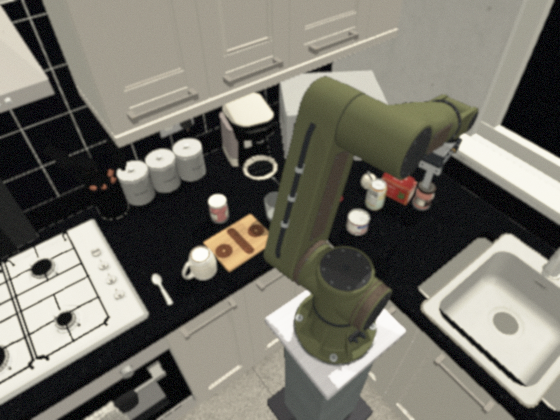

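View pics/t0c.png

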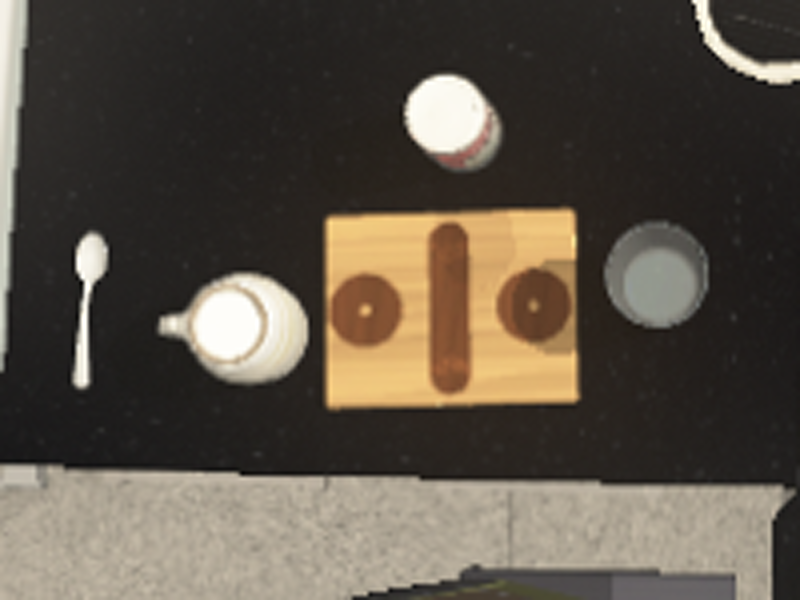

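View pics/t0d.png

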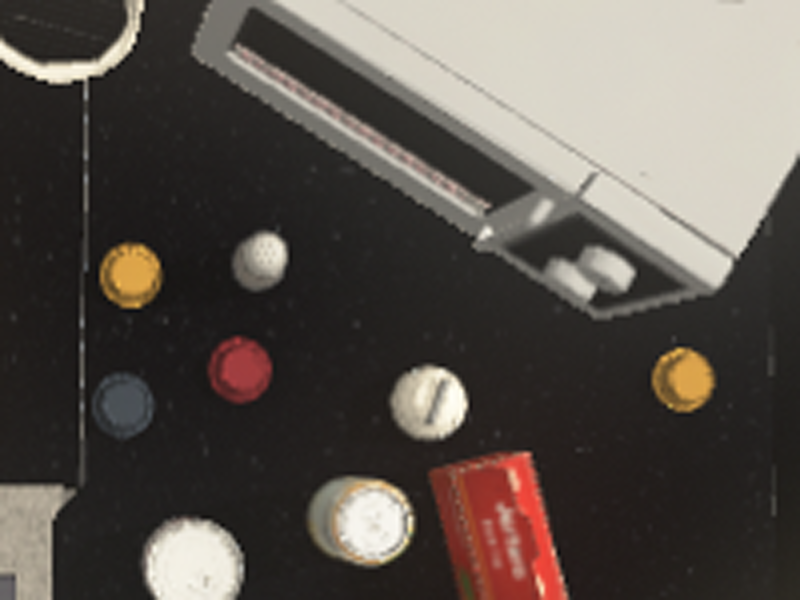

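The top view shows these candidates (top-picture pixels).
- **Yellow:** A (303,219) and look-alike B (441,245). Top-picture left is the robot's +y, so A is farther left and I choose it. The crop confirms a golden hat shape.
- **Red:** capsule at (330,242). The red box at (400,285) isn't a capsule.
- **Dark blue:** capsule at (301,251).
- **Salt:** shaker at (335,215). The other round white things are at (377,250), (362,280) and (318,291).
- **Spoon:** (111,227), bowl pointing away from the robot.
- **Board ends:** the mug is at the left (+y) end and the glass at the right.

```bash
cat >> h.py <<'E'
from scipy.optimize import least_squares
from scipy.spatial.transform import Rotation as Ro
def px(p,X):
    c=np.atleast_2d(X)@p['R'].T+p['t']; s=c[:,:2]/c[:,2:]
    s=s*(1+p['k1']*(s**2).sum(1,keepdims=True)); return s@p['K'][:2,:2].T+p['K'][:2,2]
def ray(p,uv):
    d=(np.array(uv,float)-p['K'][:2,2])/p['K'][0,0]; s=d.copy()
    for _ in range(20): s=d/(1+p['k1']*(s@s))
    return -p['R'].T@p['t'], p['R'].T@np.array([*s,1.])
def at(p,uv,z):
    o,d=ray(p,uv); return o+d*(z-o[2])/d[2]
def tri(p,u,q,v):
    o1,d1=ray(p,u);o2,d2=ray(q,v); s=np.linalg.lstsq(np.c_[d1,-d2],o2-o1,rcond=None)[0]
    a,b=o1+d1*s[0],o2+d2*s[1]; return (a+b)/2,np.linalg.norm(a-b)
def blob(p,c,r,f,up=4):
    """largest colour blob f(rgb float) in a window round c, sub-pixel: centroid, area, contour"""
    u0,v0=int(c[0]-r),int(c[1]-r); w=p['pixels'][v0:v0+2*r+1,u0:u0+2*r+1]
    w=cv2.resize(w,None,fx=up,fy=up,interpolation=cv2.INTER_CUBIC).astype(float)
    m=f(w).astype(np.uint8); n,l,s,ce=cv2.connectedComponentsWithStats(m)
    i=1+np.argmax(s[1:,4]); k=(l==i).astype(np.uint8)
    ct=max(cv2.findContours(k,cv2.RETR_EXTERNAL,cv2.CHAIN_APPROX_NONE)[0],key=len)
    M=cv2.moments(ct); conv=lambda q:(np.array(q)+.5)/up-.5+[u0,v0]
    return conv([M['m10']/M['m00'],M['m01']/M['m00']]),s[i,4]/up**2,conv(ct[:,0].astype(float))
def to(x,y,z,yaw):
    """print the pendant shift/turn from the present pose to a tool-down pose"""
    o=status.get_obs(); R=Ro.from_euler('xyz',o['eef_rot'])
    d=R.inv().apply(np.array([x,y,z])-o['ee_pos'])/.5
    t=(R.inv()*Ro.from_euler('xyz',[np.pi,0,yaw])).as_rotvec()/(np.pi/2)
    print('shift',d.round(4),'turn',t.round(4),'rows>=',np.ceil(np.linalg.norm(d)*10),np.ceil(np.linalg.norm(t)*90/8.59))
E
python3 - <<'E'
from h import *
b=vision.camera("top")
C={'red':((330,242),lambda w:(w[...,0]-w[...,1]>35)),
'yel':((303,219),lambda w:(w[...,0]-w[...,2]>40)),
'dec':((441,245),lambda w:(w[...,0]-w[...,2]>40)),
'dark':((301,251),lambda w:(w[...,2]>52)),
'spoon':((111,227),lambda w:(w.mean(-1)>90))}
for k,(c,f) in C.items():
    q,a,ct=blob(b,c,11 if k!='spoon' else 24,f)
    P=np.array([at(b,x,.001 if k!='spoon' else .005) for x in ct])[:,:2]
    print(k,q.round(2),round(a,1),at(b,q,.001).round(4),'size',P.max(0)-P.min(0),'circ',((P.max(0)+P.min(0))/2).round(4))
    if k=='spoon': print(cv2.minAreaRect(P.astype(np.float32)*1000))
for n,c,r in [('L',(181.5,227.2),12),('R',(223.5,226.2),12),('long',(202,226.5),24)]:
    q,a,ct=blob(b,c,r,lambda w:w[...,0]<150) if n!='long' else blob(b,c,24,lambda w:(w[...,0]<140)&(np.abs(np.arange(w.shape[1])/4-24)<8)[None,:])
    P=np.array([at(b,x,.012) for x in ct])[:,:2]
    print(n,q.round(2),round(a,1),at(b,q,.012).round(4),P.max(0)-P.min(0),cv2.minAreaRect(P.astype(np.float32)*1000))
q,a,ct=blob(b,(202,226.5),42,lambda w:(w[...,0]-w[...,2]>35))
P=np.array([at(b,x,.012) for x in ct])[:,:2]
print('board',cv2.minAreaRect(P.astype(np.float32)*1000))
for n,z in [('salt',.09),('glass',.0),('mug',.092),('jam',.094)]:
    d=silhouettes(n,b)
    for e in d[:1]:
        x=e['extent'];print(n,[at(b,[x[0],x[1]],z).round(3),at(b,[x[2],x[3]],z).round(3)])
E
```

```text
red [329.57 241.98] 200.9 [ 0.4002 -0.3649  0.001 ] size [0.05460137 0.05222187] circ [ 0.4006 -0.3647]
yel [302.21 218.38] 204.1 [ 0.4767 -0.2732  0.001 ] size [0.05446223 0.05157622] circ [ 0.4764 -0.2729]
dec [440.33 244.48] 196.6 [ 0.3985 -0.739   0.001 ] size [0.05375476 0.05400984] circ [ 0.3989 -0.7393]
dark [300.81 250.73] 178.3 [ 0.3695 -0.2702  0.001 ] size [0.0519675  0.04958867] circ [ 0.3686 -0.2688]
spoon [ 89.12 221.36] 212.6 [0.451 0.449 0.001] size [0.14251518 0.02428038] circ [0.4438 0.4487]
((444.2705078125, 444.6521911621094), (142.65623474121094, 22.433374404907227), 3.9985995292663574)
L [180.99 227.14] 219.9 [0.4379 0.1272 0.012 ] [0.05725413 0.0555341 ] ((438.3901672363281, 126.97860717773438), (57.259437561035156, 55.409996032714844), 1.3591136932373047)
R [223.53 225.91] 260.1 [ 0.4451 -0.014   0.012 ] [0.06207165 0.06042849] ((445.9238586425781, -14.237960815429688), (59.46173095703125, 59.97795867919922), 64.9268798828125)
long [202.03 222.56] 272.9 [0.4546 0.0577 0.012 ] [0.11642023 0.03199211] ((453.1973876953125, 57.38683319091797), (115.85660552978516, 29.20753288269043), 2.953864574432373)
board ((441.4258728027344, 56.64375305175781), (163.85264587402344, 212.4945526123047), 2.8856430053710938)
salt [array([ 0.493, -0.348,  0.09 ]), array([ 0.456, -0.386,  0.09 ])]
glass [array([ 0.52 , -0.067,  0.   ]), array([ 0.43, -0.16,  0.  ])]
mug [array([0.452, 0.269, 0.092]), array([0.373, 0.148, 0.092])]
jam [array([0.617, 0.085, 0.094]), array([0.548, 0.008, 0.094])]
```

```bash
python3 -c "
from h import *
to(.4003,-.3648,.15,.8)"
```

```text
shift [ 0.6098 -0.2048  0.0527] turn [-0.     -0.     -0.3605] rows>= 7.0 4.0
```

```bash
python3 -m pendant '[0.6098,-0.2048,0.0527,0,0,-0.3605,0.49, 0.6098,-0.2048,0.0527,0,0,-0.3605,0.49, 0.6098,-0.2048,0.0527,0,0,-0.3605,0.49, 0.6098,-0.2048,0.0527,0,0,-0.3605,0.49, 0.6098,-0.2048,0.0527,0,0,-0.3605,0.49, 0.6098,-0.2048,0.0527,0,0,-0.3605,0.49, 0.6098,-0.2048,0.0527,0,0,-0.3605,0.49, 0.6098,-0.2048,0.0527,0,0,-0.3605,0.49, 0.6098,-0.2048,0.0527,0,0,-0.3605,0.49, 0.6098,-0.2048,0.0527,0,0,-0.3605,0.49]' 20
python3 - <<'E'
from h import *
a=vision.camera("scene");b=vision.camera("top")
im=cv2.cvtColor(a['pixels'],cv2.COLOR_RGB2BGR)
cv2.imwrite('pics/s1.png',cv2.resize(im[130:290,140:400],None,fx=3,fy=3,interpolation=cv2.INTER_CUBIC))
for n,X in [('red',(.4003,-.3648,.001)),('yel',(.4766,-.2731,.001)),('dark',(.369,-.2696,.001)),('L',(.438,.1265,.012)),('R',(.445,-.0133,.012))]: print(n,px(a,X).round(1))
for n in ['red_capsule','yellow_capsule','dark_capsule','spoon']:
    print(n,[(round(d['score'],2),d['extent']) for d in silhouettes(n,a)])
to(.4003,-.3648,.0012,.8)
E
```

```text
time_s: 2.25
ee_pos: [0.3994, -0.3655, 0.1501]
eef_rot: [3.142, 0.0, 0.799]
force: [-0.5, -0.3, 0.5]
grip_width: 0.0699
grip_force: 0.0
red [[335.4 196.6]]
yel [[305.2 195.8]]
dark [[322.3 212.3]]
L [[223.5 250.1]]
R [[255.4 230. ]]
red_capsule [(0.57, [328.2, 189.7, 341.6, 203.7])]
yellow_capsule [(0.57, [396.1, 154.1, 408.0, 162.5]), (0.37, [304.7, 191.8, 313.3, 202.1])]
dark_capsule [(0.48, [314.7, 206.8, 332.4, 217.2])]
spoon [(0.43, [153.0, 273.8, 171.9, 306.3])]
shift [1.000e-03 1.000e-04 2.977e-01] turn [ 0.     -0.     -0.0005] rows>= 3.0 1.0
```

View pics/s1.png

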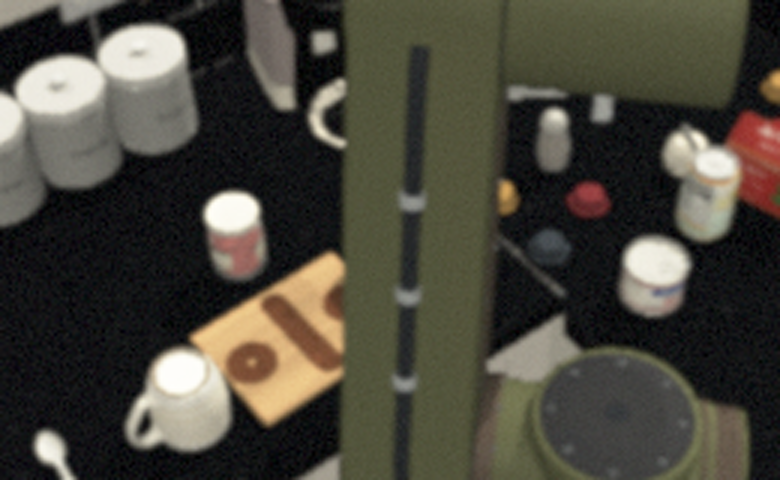

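The scene crop shows red at (336,197), dark at (323,212), yellow A at (308,196, half hidden), the L dot at (224,251) and the decoy at (402,157). All agree with the projections from the top view to within 1 px.

```bash
python3 - <<'E'
from h import *
a=vision.camera("scene")
for n,c,r,f,u in [('red',(335.5,196.6),10,lambda w:(w[...,0]-w[...,1]>40),(329.57,241.98)),('dark',(322.5,212.3),9,lambda w:(w[...,2]>50),(300.81,250.73)),('L',(223.6,250.2),11,lambda w:(w[...,0]<150)&(w[...,0]>60),(180.99,227.14))]:
    q,ar,ct=blob(a,c,r,f); X,e=tri(a,q,{**vision.camera('top')},u); print(n,q.round(1),ct.min(0),ct.max(0),X.round(4),e.round(4))
E
python3 -m pendant '[0.001,0,0.22,0,0,0,0.49, 0.001,0,0.22,0,0,0,0.49, 0.001,0,0.22,0,0,0,0.49, 0.001,0,0.26,0,0,0,0.49, 0.001,0,0.28,0,0,0,0.49, 0.001,0,0.29,0,0,0,0.49, 0.001,0,0.297,0,0,0,0.49, 0.001,0,0.297,0,0,0,0.49, 0.001,0,0.297,0,0,0,0.49]'
```

```text
red [335.8 196.2] [328.625 190.375] [342.625 201.625] [ 0.3995 -0.365   0.0039] 0.0015
dark [323.1 211.7] [316.125 206.125] [329.875 217.125] [ 0.3684 -0.271   0.0042] 0.0027
L [223.5 250.5] [215.625 244.125] [231.375 256.875] [0.4377 0.1273 0.0108] 0.0007
time_s: 3.65
ee_pos: [0.4009, -0.3647, 0.0023]
eef_rot: [3.141, 0.0, 0.8]
force: [0.3, -0.5, 0.8]
grip_width: 0.0704
grip_force: 0.0
```

```bash
python3 -m pendant '[0,0,0.002,0,0,0,0, 0,0,0.002,0,0,0,-0.3, 0,0,0.002,0,0,0,-0.3, 0,0,0.002,0,0,0,-0.3, 0,0,0.002,0,0,0,-0.3, 0,0,0.002,0,0,0,-0.3, 0,0,0.002,0,0,0,-0.3, 0,0,0.002,0,0,0,-0.3]' 8
```

```text
time_s: 4.45
ee_pos: [0.4006, -0.3644, 0.0005]
eef_rot: [-3.142, 0.0, 0.8]
force: [-0.7, 0.3, 0.2]
grip_width: 0.0323
grip_force: 0.0
```

```bash
python3 - <<'E'
from h import *
a=vision.camera("scene");b=vision.camera("top")
im=lambda p,y0,y1,x0,x1:cv2.resize(cv2.cvtColor(p['pixels'],cv2.COLOR_RGB2BGR)[y0:y1,x0:x1],(380,380),interpolation=cv2.INTER_CUBIC)
cv2.imwrite('pics/c1.png',np.hstack([im(a,150,230,290,370),im(b,190,280,285,375)]))
for p in(a,b): print([(round(d['score'],2),d['extent']) for d in silhouettes('red_capsule',p)])
E
```

```text
[(0.59, [330.4, 194.2, 342.8, 201.9])]
[(0.6, [192.6, 169.4, 214.6, 189.4])]
```

View pics/c1.png

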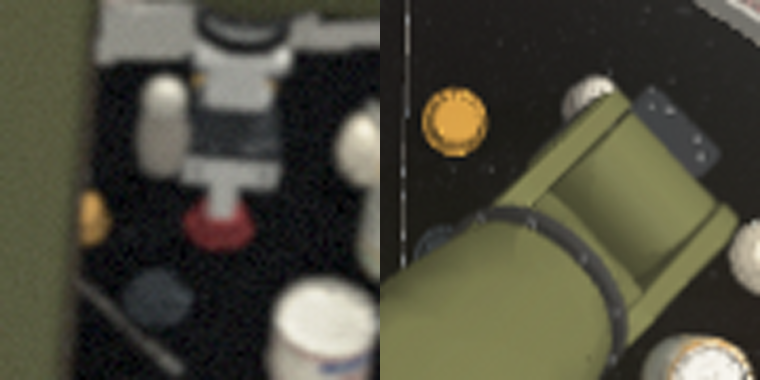

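The crop shows the fingers around red at scene (336,197), but no grip force yet: the fingers reached the commanded 32 mm. I'll close further.

```bash
python3 -m pendant '[0,0,0,0,0,0,-0.45, 0,0,0,0,0,0,-0.45, 0,0,0,0,0,0,-0.45, 0,0,0,0,0,0,-0.45]' 8; python3 -m pendant '[0,0,0,0,0,0,-0.45, 0,0,-0.02,0,0,0,-0.45, 0,0,-0.04,0,0,0,-0.45, 0,0,-0.06,0,0,0,-0.45, 0,0,-0.06,0,0,0,-0.45]' 8
python3 - <<'E'
from h import *
a=vision.camera("scene")
im=lambda p,y0,y1,x0,x1:cv2.resize(cv2.cvtColor(p['pixels'],cv2.COLOR_RGB2BGR)[y0:y1,x0:x1],(500,500),interpolation=cv2.INTER_CUBIC)
cv2.imwrite('pics/c2.png',im(a,150,220,300,370))
for p in(a,): print([(round(d['score'],2),d['extent']) for d in silhouettes('red_capsule',p)])
E
```

```text
time_s: 5.05
ee_pos: [0.4007, -0.3644, 0.0005]
eef_rot: [3.142, 0.0, 0.8]
force: [-0.3, 0.4, 0.5]
grip_width: 0.0258
grip_force: 0.0
time_s: 5.55
ee_pos: [0.4013, -0.3651, 0.0325]
eef_rot: [3.139, 0.0, 0.8]
force: [0.4, 0.4, -0.5]
grip_width: 0.0258
grip_force: 0.0
[(0.41, [330.4, 189.9, 340.7, 205.2])]
```

View pics/c2.png

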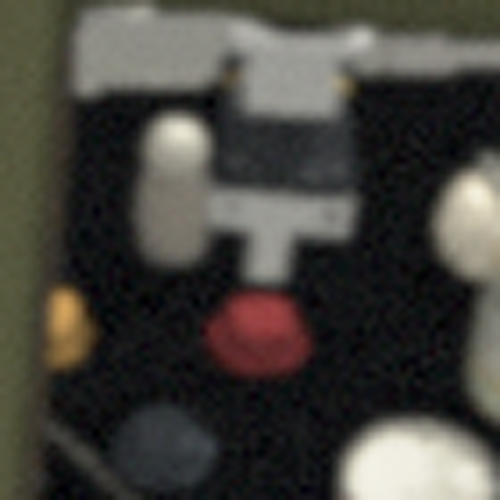

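```bash
python3 - <<'E'
from h import *
a=vision.camera("scene");b=vision.camera("top");o=status.get_obs()
q,ar,ct=blob(a,(335.5,196.6),10,lambda w:(w[...,0]-w[...,1]>40)); print(q,ct.min(0),ct.max(0), 'at z=.007',at(a,q,.007), at(a,[335.8,196.2],.007))
R=Ro.from_euler('xyz',o['eef_rot']).as_matrix();print(o['ee_pos'])
for v in [(0,0,0),(0,.013,0),(0,-.013,0),(0,.013,-.019),(0,-.013,-.019),(0,.088,-.097),(0,-.088,-.097),(.0375,.088,-.097),(-.0375,.088,-.097)]:
    X=o['ee_pos']+R@np.array(v); print(v,px(a,X).round(1),px(b,X).round(1))
E
```

```text
[335.79137411 196.25692006] [328.875 190.625] [342.375 201.625] at z=.007 [ 0.39682212 -0.36322215  0.007     ] [ 0.39703288 -0.36345924  0.007     ]
[ 0.40047708 -0.36426819  0.03020475]
(0, 0, 0) [[335.9 191.5]] [[330.5 241.4]]
(0, 0.013, 0) [[336.  189.1]] [[333.3 238.6]]
(0, -0.013, 0) [[335.8 193.8]] [[327.7 244.3]]
(0, 0.013, -0.019) [[336.4 185.7]] [[334.1 238.3]]
(0, -0.013, -0.019) [[336.2 190.4]] [[328.4 244. ]]
(0, 0.088, -0.097) [[338.8 157.8]] [[355.  219.3]]
(0, -0.088, -0.097) [[337.4 189.7]] [[314.  260.5]]
(0.0375, 0.088, -0.097) [[329.1 157.1]] [[346.1 210.6]]
(-0.0375, 0.088, -0.097) [[348.5 158.6]] [[363.8 228.1]]
```

The fingers closed to 26 mm without touching red, and red hasn't moved: its scene blob is still at (335.8,196.3). The near fingertip shows about 4 px higher than its projection. So the true fingertips seem to be about 20 mm above the reported TCP. I'll check by lowering open fingers slowly and watching the force.

```bash
python3 -m pendant '[0,0,-0.02,0,0,0,0.49, 0,0,-0.02,0,0,0,0.49, 0,0,-0.02,0,0,0,0.49, 0,0,-0.02,0,0,0,0.49]'; python3 -m pendant '[0,0,0.02,0,0,0,0.49, 0,0,0.04,0,0,0,0.49, 0,0,0.06,0,0,0,0.49,0,0,0.08,0,0,0,0.49, 0,0,0.083,0,0,0,0.49]'; python3 -m pendant '[0,0,0.005,0,0,0,0.49, 0,0,0.01,0,0,0,0.49]'
```

```text
time_s: 6.15
ee_pos: [0.4006, -0.3644, 0.0404]
eef_rot: [-3.141, -0.0, 0.8]
force: [0.3, -0.4, -0.3]
grip_width: 0.0547
grip_force: 0.0
time_s: 6.65
ee_pos: [0.4, -0.3638, -0.0027]
eef_rot: [-3.139, -0.0, 0.8]
force: [0.1, 0.5, 0.1]
grip_width: 0.0702
grip_force: 0.0
time_s: 6.85
ee_pos: [0.4008, -0.3646, -0.0059]
eef_rot: [3.141, 0.0, 0.8]
force: [-0.4, -0.0, -0.7]
grip_width: 0.07
grip_force: 0.0
```

```bash
python3 - <<'E'
from h import *
a=vision.camera("scene")
im=lambda p,y0,y1,x0,x1:cv2.resize(cv2.cvtColor(p['pixels'],cv2.COLOR_RGB2BGR)[y0:y1,x0:x1],(560,560),interpolation=cv2.INTER_CUBIC)
cv2.imwrite('pics/c3.png',im(a,150,220,300,370))
o=status.get_obs();R=Ro.from_euler('xyz',o['eef_rot']).as_matrix();print(o['ee_pos'],o['force'])
for v in [(0,.035,0),(0,-.035,0),(0,-.035,-.02),(0,-.048,-.02),(0,-.048,0),(0,-.048,-.06)]: print(v,px(a,o['ee_pos']+R@np.array(v)).round(1))
E
```

```text
[ 0.40062985 -0.36441527 -0.00629852] [-0.78399154 -0.65581605 -0.42435201]
(0, 0.035, 0) [[335.4 191.7]]
(0, -0.035, 0) [[334.8 204.3]]
(0, -0.035, -0.02) [[335.2 200.8]]
(0, -0.048, -0.02) [[335.1 203.3]]
(0, -0.048, 0) [[334.6 206.8]]
(0, -0.048, -0.06) [[336. 196.]]
```

View pics/c3.png

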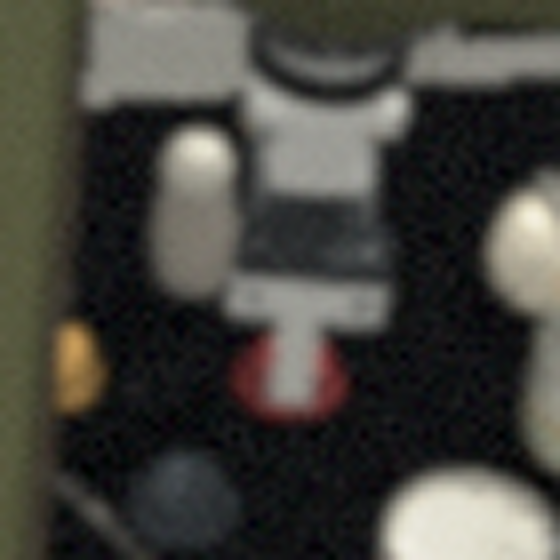

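```bash
python3 - <<'E'
from h import *
a=vision.camera("scene")
o=status.get_obs();R=Ro.from_euler('xyz',o['eef_rot']).as_matrix()
for dz in (0,.02):
  for v in [(.0375,-.0885,-.097),(-.0375,-.0885,-.097),(.0375,.0885,-.097),(-.0375,.0885,-.097),(0,-.0475,0),(.008,-.0475,-.09),(-.008,-.0475,-.09)]: print(dz,v,px(a,o['ee_pos']+R@np.array(v)+[0,0,dz]).round(1))
E
```

```text
0 (0.0375, -0.0885, -0.097) [[326.2 196. ]]
0 (-0.0375, -0.0885, -0.097) [[346.8 197.7]]
0 (0.0375, 0.0885, -0.097) [[328.4 164. ]]
0 (-0.0375, 0.0885, -0.097) [[347.5 165.5]]
0 (0, -0.0475, 0) [[334.7 206.6]]
0 (0.008, -0.0475, -0.09) [[334.5 190.1]]
0 (-0.008, -0.0475, -0.09) [[338.8 190.5]]
0.02 (0.0375, -0.0885, -0.097) [[326.6 192.1]]
0.02 (-0.0375, -0.0885, -0.097) [[347.4 193.9]]
0.02 (0.0375, 0.0885, -0.097) [[328.8 160.2]]
0.02 (-0.0375, 0.0885, -0.097) [[348.  161.6]]
0.02 (0, -0.0475, 0) [[335.1 203.1]]
0.02 (0.008, -0.0475, -0.09) [[335.  186.3]]
0.02 (-0.008, -0.0475, -0.09) [[339.3 186.6]]
```

The picture shows the near finger in front of red, its tip at (336.9,201), about 4 px above the projection. The gripper body's lower edge (191) is also about 5 px high. So the whole tool really stands about 20-25 mm higher than reported. I'll creep down until it touches.

```bash
python3 -m pendant '[0,0,0.006,0,0,0,0.49, 0,0,0.012,0,0,0,0.49, 0,0,0.012,0,0,0,0.49]'; python3 -m pendant '[0,0,0.004,0,0,0,0.49, 0,0,0.004,0,0,0,0.49]';python3 -m pendant '[0,0,0.003,0,0,0,0.49, 0,0,0.003,0,0,0,0.49]'
```

```text
time_s: 7.25
ee_pos: [0.4005, -0.3643, -0.0124]
eef_rot: [-3.141, -0.0, 0.8]
force: [-0.6, 0.1, -0.4]
grip_width: 0.07
grip_force: 0.0
time_s: 7.45
ee_pos: [0.4006, -0.3643, -0.0142]
eef_rot: [-3.141, -0.0, 0.8]
force: [-0.1, -0.6, 0.6]
grip_width: 0.0698
grip_force: 0.0
time_s: 7.65
ee_pos: [0.4006, -0.3644, -0.0156]
eef_rot: [-3.141, -0.0, 0.8]
force: [-0.7, 0.1, -0.0]
grip_width: 0.0699
grip_force: 0.0
```

```bash
for i in 1; do python3 -m pendant '[0,0,0.003,0,0,0,0.49, 0,0,0.003,0,0,0,0.49]' | grep -E 'pos|force: \['; python3 -m pendant '[0,0,0.003,0,0,0,0.49, 0,0,0.003,0,0,0,0.49]' | grep -E 'pos|force: \['; python3 -m pendant '[0,0,0.003,0,0,0,0.49, 0,0,0.003,0,0,0,0.49]'| grep -E 'pos|force: \['; done
```

```text
ee_pos: [0.4006, -0.3644, -0.0172]
force: [-0.5, -0.6, 0.1]
ee_pos: [0.4005, -0.3643, -0.0187]
force: [0.4, -0.0, 0.4]
ee_pos: [0.4006, -0.3643, -0.0202]
force: [-0.5, 0.2, 0.2]
```

```bash
for i in 1; do python3 -m pendant '[0,0,0.003,0,0,0,0.49, 0,0,0.003,0,0,0,0.49]' | grep -E 'pos|force: \['; python3 -m pendant '[0,0,0.003,0,0,0,0.49, 0,0,0.003,0,0,0,0.49]' | grep -E 'pos|force: \['; done
```

```text
ee_pos: [0.4006, -0.3643, -0.0217]
force: [0.3, 0.5, 1.1]
ee_pos: [0.4006, -0.3643, -0.0232]
force: [-0.1, -0.3, -0.1]
```

```bash
for i in 1; do python3 -m pendant '[0,0,0.002,0,0,0,0.49, 0,0,0.002,0,0,0,0.49]' | grep -E 'pos|force: \['; python3 -m pendant '[0,0,0.002,0,0,0,0.49, 0,0,0.002,0,0,0,0.49]' | grep -E 'pos|force: \['; python3 -m pendant '[0,0,0.002,0,0,0,0.49, 0,0,0.002,0,0,0,0.49]' | grep -E 'pos|force: \['; done
```

```text
ee_pos: [0.4006, -0.3643, -0.0241]
force: [0.6, 0.2, 0.4]
ee_pos: [0.4006, -0.3644, -0.0251]
force: [0.5, 1.0, 0.2]
ee_pos: [0.4006, -0.3644, -0.0261]
force: [0.5, 0.2, 0.2]
```

```bash
python3 -m pendant '[0,0,0,0,0,0,0.2, 0,0,0,0,0,0,0, 0,0,0,0,0,0,-0.3, 0,0,0,0,0,0,-0.3, 0,0,0,0,0,0,-0.3, 0,0,0,0,0,0,-0.3]' 5
python3 - <<'E'
from h import *
a=vision.camera("scene");save(a,'x.png')
q,ar,ct=blob(a,(335.5,196.6),10,lambda w:(w[...,0]-w[...,1]>40)); print(q,ct.min(0),ct.max(0))
E
```

```text
time_s: 9.85
ee_pos: [0.4006, -0.3644, -0.026]
eef_rot: [3.142, -0.0, 0.8]
force: [0.5, -0.4, -0.7]
grip_width: 0.0484
grip_force: 4.6
[340.65390467 197.70681204] [339.125 194.625] [342.375 200.875]
```

```bash
python3 -m pendant '[0,0,0,0,0,0,-0.3, 0,0,0,0,0,0,-0.3, 0,0,-0.01,0,0,0,-0.3, 0,0,-0.03,0,0,0,-0.3, 0,0,-0.06,0,0,0,-0.3, 0,0,-0.08,0,0,0,-0.3, 0,0,-0.08,0,0,0,-0.3]' 10
python3 - <<'E'
from h import *
a=vision.camera("scene")
im=lambda p,y0,y1,x0,x1:cv2.resize(cv2.cvtColor(p['pixels'],cv2.COLOR_RGB2BGR)[y0:y1,x0:x1],(560,560),interpolation=cv2.INTER_CUBIC)
cv2.imwrite('pics/c4.png',im(a,150,220,300,370))
E
```

```text
time_s: 10.6
ee_pos: [0.4013, -0.3651, 0.0158]
eef_rot: [3.139, 0.0, 0.8]
force: [0.0, 0.2, 0.1]
grip_width: 0.0477
grip_force: 9.2
```

View pics/c4.png

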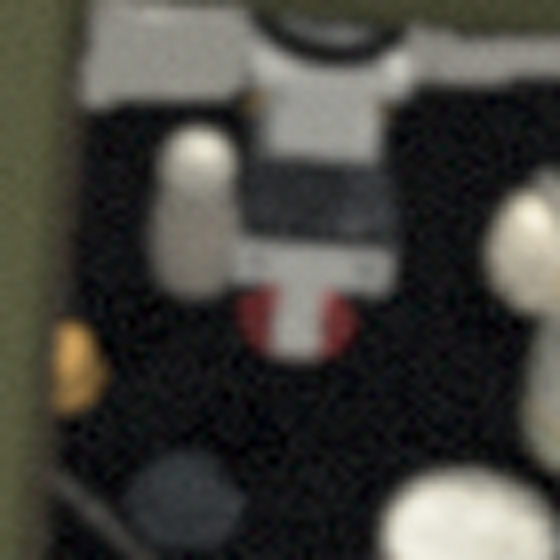

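Red is held, at (337,190) in the scene, with the fingertips at the brim. The reported z reads about 28 mm low: the grasp at reported -0.026 is worktop level. I'll lift and carry it to the mug-end mark.

```bash
python3 -m pendant '[0,0,-0.08,0,0,0,-0.3, 0,0,-0.16,0,0,0,-0.3, 0,0,-0.22,0,0,0,-0.3, 0,0,-0.22,0,0,0,-0.3]' 12; python3 -c "
from h import *
to(.4380,.1265,.125,1.621)"
```

```text
time_s: 11.05
ee_pos: [0.4018, -0.3656, 0.1276]
eef_rot: [3.136, 0.0, 0.8]
force: [0.9, -0.5, -1.0]
grip_width: 0.0474
grip_force: 11.1
shift [ 0.7565 -0.6338  0.0013] turn [ 0.0036  0.0017 -0.5226] rows>= 10.0 6.0
```

```bash
python3 -m pendant '[0.7565,-0.6338,0,0,0,-0.5226,-0.3, 0.7565,-0.6338,0,0,0,-0.5226,-0.3, 0.7565,-0.6338,0,0,0,-0.5226,-0.3, 0.7565,-0.6338,0,0,0,-0.5226,-0.3, 0.7565,-0.6338,0,0,0,-0.5226,-0.3, 0.7565,-0.6338,0,0,0,-0.5226,-0.3, 0.7565,-0.6338,0,0,0,-0.5226,-0.3, 0.7565,-0.6338,0,0,0,-0.5226,-0.3, 0.7565,-0.6338,0,0,0,-0.5226,-0.3, 0.7565,-0.6338,0,0,0,-0.5226,-0.3, 0.7565,-0.6338,0,0,0,-0.5226,-0.3, 0.7565,-0.6338,0,0,0,-0.5226,-0.3]' 12; python3 - <<'E'
from h import *
to(.4380,.1265,.0,1.621)
a=vision.camera("scene");b=vision.camera("top");o=status.get_obs()
im=lambda p,y0,y1,x0,x1:cv2.resize(cv2.cvtColor(p['pixels'],cv2.COLOR_RGB2BGR)[y0:y1,x0:x1],(400,400),interpolation=cv2.INTER_CUBIC)
cv2.imwrite('pics/c5.png',np.hstack([im(a,180,280,180,280),im(b,170,270,130,230)]))
R=Ro.from_euler('xyz',o['eef_rot']).as_matrix();print(o['ee_pos'],px(a,o['ee_pos']),px(a,o['ee_pos']+[0,0,.028]))
E
```

```text
time_s: 12.25
ee_pos: [0.4361, 0.128, 0.1228]
eef_rot: [-3.14, 0.0, 1.623]
force: [-0.4, -1.6, -0.6]
grip_width: 0.0474
grip_force: 11.1
shift [-0.0031  0.004   0.2457] turn [-0.0012  0.0003  0.0013] rows>= 3.0 1.0
[0.43651828 0.12676573 0.12331348] [[219.77862288 230.16952021]] [[218.73501738 224.67261892]]
```

View pics/c5.png

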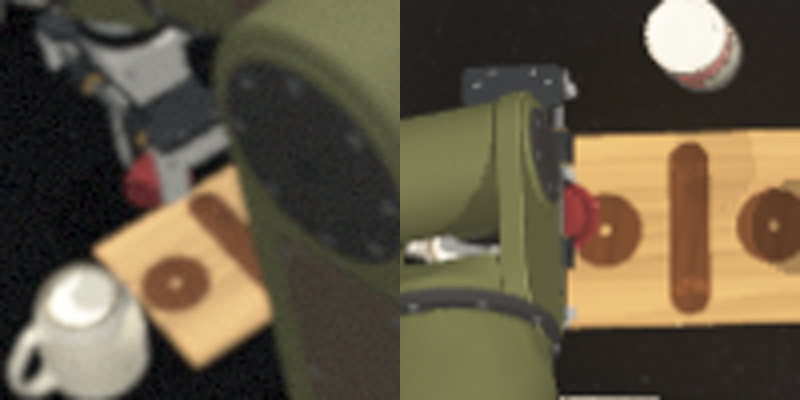

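Red hangs above the left mark. In the scene it's at (216,225). In the top view its right edge shows at (180,224), with the rest under the wrist. I'll fit its rim circle in the top view.

```bash
python3 - <<'E'
from h import *
a=vision.camera("scene");b=vision.camera("top");o=status.get_obs()
f=lambda w:(w[...,0]-w[...,1]>60)&(w[...,1]<85)&(w[...,0]>100)
q,ar,ct=blob(b,(176,223.7),9,f);print(q,ar,ct.min(0),ct.max(0))
# right-hand boundary = rim
e=ct[ct[:,0]>np.percentile(ct[:,0],45)]
qa,aa,ca=blob(a,(216,225),9,f);print('scene',qa,aa,ca.min(0),ca.max(0))
for z in (.13,.15,.17):
    P=np.array([at(b,x,z)[:2] for x in e])
    s=least_squares(lambda c:np.hypot(*(P-c).T)-.026,[.43,.13],loss='soft_l1',f_scale=.001);print(z,s.x,abs(s.fun).mean())
E
```

```text
[175.12658522 223.37117361] 99.9375 [171.125 215.875] [179.875 231.375]
scene [216.02793348 222.31773169] 30.3125 [213.125 218.375] [218.625 226.125]
0.13 [0.43760113 0.13075667] 0.0008973222296056334
0.15 [0.43590701 0.12612053] 0.0009393874156103359
0.17 [0.43421145 0.12148173] 0.0009804762568037264
```

Laterally the rim fit agrees with the reported pose to 1 mm for z = reported + 27 mm, so the bias is in z only. I'll lower it onto the mark.

```bash
python3 -m pendant '[-0.003,0.004,0.08,0,0,0,-0.3, -0.003,0.004,0.16,0,0,0,-0.3, -0.003,0.004,0.21,0,0,0,-0.3, -0.003,0.004,0.24,0,0,0,-0.3, -0.003,0.004,0.255,0,0,0,-0.3, -0.003,0.004,0.26,0,0,0,-0.3, -0.003,0.004,0.262,0,0,0,-0.3, -0.003,0.004,0.262,0,0,0,-0.3]'; python3 -m pendant '[0,0,0.004,0,0,0,-0.3, 0,0,0.004,0,0,0,-0.3]'; python3 -m pendant '[0,0,0.004,0,0,0,-0.3, 0,0,0.004,0,0,0,-0.3]'
```

```text
time_s: 13.25
ee_pos: [0.4394, 0.1263, -0.0063]
eef_rot: [3.14, -0.0, 1.621]
force: [-0.7, 0.1, 0.1]
grip_width: 0.0479
grip_force: 11.1
time_s: 13.45
ee_pos: [0.439, 0.1264, -0.0088]
eef_rot: [3.141, -0.0, 1.621]
force: [0.4, -0.2, -0.8]
grip_width: 0.0475
grip_force: 11.1
time_s: 13.65
ee_pos: [0.4388, 0.1263, -0.0112]
eef_rot: [-3.141, 0.0, 1.621]
force: [0.2, -0.3, 0.0]
grip_width: 0.0481
grip_force: 11.1
```

```bash
python3 -m pendant '[0,-0.0012,0.003,0,0,0,-0.3, 0,-0.0012,0.003,0,0,0,-0.3]'|grep -E 'pos|force'; python3 -m pendant '[0,0,0.002,0,0,0,-0.3, 0,0,0.002,0,0,0,-0.3]'|grep -E 'pos|force'; python3 -m pendant '[0,0,0.002,0,0,0,-0.3, 0,0,0.002,0,0,0,-0.3]'|grep -E 'pos|force'
```

```text
ee_pos: [0.4381, 0.1263, -0.0127]
force: [0.5, -0.9, -1.0]
grip_force: 11.1
ee_pos: [0.4382, 0.1263, -0.0136]
force: [0.1, 0.0, -0.4]
grip_force: 11.1
ee_pos: [0.4384, 0.1263, -0.0143]
force: [-1.1, -0.6, 4.5]
grip_force: 12.0
```

```bash
python3 -m pendant '[0,0,0,0,0,0,0.1, 0,0,0,0,0,0,0.35, 0,0,0,0,0,0,0.4, 0,0,0,0,0,0,0.4]' ; python3 -m pendant '[0,0,-0.05,0,0,0,0.4, 0,0,-0.15,0,0,0,0.4, 0,0,-0.25,0,0,0,0.4, 0,0,-0.3,0,0,0,0.4, 0,0,-0.3,0,0,0,0.4]'; python3 -c "
from h import *
to(.4765,-.273,.125,1.571)"
```

```text
time_s: 14.65
ee_pos: [0.4383, 0.1263, -0.0146]
eef_rot: [-3.142, 0.0, 1.621]
force: [-0.2, 0.1, 0.6]
grip_width: 0.0654
grip_force: 0.0
time_s: 15.15
ee_pos: [0.4399, 0.1266, 0.139]
eef_rot: [3.135, -0.001, 1.621]
force: [-0.4, 0.5, 0.3]
grip_width: 0.0659
grip_force: 0.0
shift [-0.802   0.0328  0.0274] turn [ 0.0039 -0.0007  0.0318] rows>= 9.0 1.0
```

```bash
python3 -m pendant '[-0.802,0.033,0,0,0,0.03,0.45, -0.802,0.033,0,0,0,0.03,0.45, -0.802,0.033,0,0,0,0.03,0.45, -0.802,0.033,0,0,0,0.03,0.45, -0.802,0.033,0,0,0,0.03,0.45, -0.802,0.033,0,0,0,0.03,0.45, -0.802,0.033,0,0,0,0.03,0.45, -0.802,0.033,0,0,0,0.03,0.45, -0.802,0.033,0,0,0,0.03,0.45, -0.802,0.033,0,0,0,0.03,0.45, -0.802,0.033,0,0,0,0.03,0.45]'; python3 - <<'E'
from h import *
to(.4765,-.273,-.026,1.571)
b=vision.camera("top")
q,ar,ct=blob(b,(181,227),11,lambda w:(w[...,0]-w[...,1]>60)&(w[...,1]<75)&(w[...,0]>100))
print(q,ar,at(b,q,.013)); P=np.array([at(b,x,.013) for x in ct])[:,:2];print(np.ptp(P,0),(P.max(0)+P.min(0))/2)
save(b,'t2.png');im=cv2.imread('pics/t2.png');cv2.imwrite('pics/t2c.png',cv2.resize(im[190:270,130:270],None,fx=5,fy=5,interpolation=cv2.INTER_CUBIC))
E
```

```text
time_s: 16.25
ee_pos: [0.4746, -0.2723, 0.1347]
eef_rot: [-3.141, -0.001, 1.574]
force: [-0.1, 0.4, -0.3]
grip_width: 0.068
grip_force: 0.0
shift [-0.0018  0.0041  0.3214] turn [-0.0007 -0.0006  0.0022] rows>= 4.0 1.0
[181.86370341 226.02715205] 161.0625 [0.44153251 0.12424455 0.013     ]
[0.0463076  0.04858888] [0.44139074 0.12426564]
```

View pics/t2c.png

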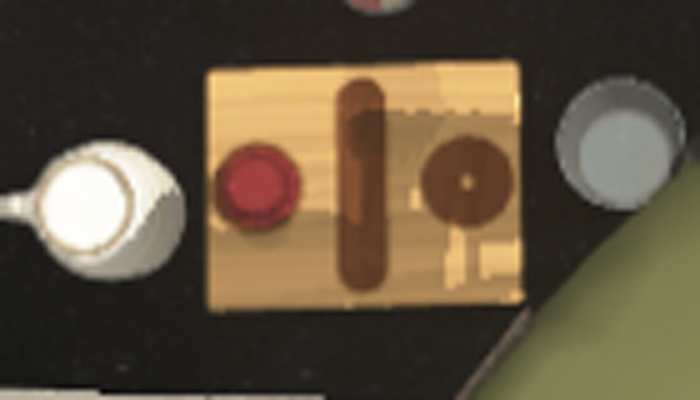

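The top crop shows red centred on the left mark at about (181.3,226.8), against the mark at (181.0,227.1). I'll recheck it later without shadow. Next is yellow.

```bash
python3 -m pendant '[-0.0018,0.004,0.1,0,0,0,0.49, -0.0018,0.004,0.2,0,0,0,0.49, -0.0018,0.004,0.26,0,0,0,0.49, -0.0018,0.004,0.29,0,0,0,0.49, -0.0018,0.004,0.31,0,0,0,0.49, -0.0018,0.004,0.321,0,0,0,0.49, -0.0018,0.004,0.321,0,0,0,0.49, -0.0018,0.004,0.321,0,0,0,0.49, -0.0018,0.004,0.321,0,0,0,0.49]'; python3 -m pendant '[0,0,0,0,0,0,0.2, 0,0,0,0,0,0,0, 0,0,0,0,0,0,-0.3, 0,0,0,0,0,0,-0.3, 0,0,0,0,0,0,-0.3, 0,0,0,0,0,0,-0.3]' 10
```

```text
time_s: 17.2
ee_pos: [0.4774, -0.2746, -0.024]
eef_rot: [3.14, 0.001, 1.574]
force: [0.4, 0.2, -1.0]
grip_width: 0.0702
grip_force: 0.0
time_s: 17.8
ee_pos: [0.4769, -0.2743, -0.025]
eef_rot: [-3.142, -0.0, 1.574]
force: [-0.2, -0.1, 0.3]
grip_width: 0.0473
grip_force: 9.1
```

```bash
python3 -m pendant '[0,0,-0.01,0,0,0,-0.3, 0,0,-0.05,0,0,0,-0.3, 0,0,-0.15,0,0,0,-0.3, 0,0,-0.25,0,0,0,-0.3, 0,0,-0.3,0,0,0,-0.3, 0,0,-0.3,0,0,0,-0.3]' 12; python3 -c "
from h import *
to(.4450,-.0139,.125,1.621)"
```

```text
time_s: 18.4
ee_pos: [0.4783, -0.2752, 0.1294]
eef_rot: [3.136, 0.004, 1.574]
force: [-0.1, -0.1, -0.4]
grip_width: 0.0467
grip_force: 10.8
shift [ 0.5229 -0.0651  0.0064] turn [ 0.0036  0.0026 -0.03  ] rows>= 6.0 1.0
```

```bash
python3 -m pendant '[0.523,-0.065,0,0,0,-0.03,-0.3, 0.523,-0.065,0,0,0,-0.03,-0.3, 0.523,-0.065,0,0,0,-0.03,-0.3, 0.523,-0.065,0,0,0,-0.03,-0.3, 0.523,-0.065,0,0,0,-0.03,-0.3, 0.523,-0.065,0,0,0,-0.03,-0.3, 0.523,-0.065,0,0,0,-0.03,-0.3, 0.523,-0.065,0,0,0,-0.03,-0.3, 0.523,-0.065,0,0,0,-0.03,-0.3]'; python3 - <<'E'
from h import *
to(.4450,-.0139,-.006,1.621)
b=vision.camera("top")
e=[]
q,ar,ct=blob(b,(224,226),12,lambda w:(w[...,0]-w[...,2]>70)&(w[...,0]>150)) ;print(q,ar,ct.min(0),ct.max(0))
E
```

```text
time_s: 19.3
ee_pos: [0.4437, -0.0141, 0.1247]
eef_rot: [-3.141, 0.0, 1.619]
force: [0.5, -0.5, -0.2]
grip_width: 0.0468
grip_force: 10.8
shift [0.0003 0.0027 0.2614] turn [-0.0003  0.     -0.001 ] rows>= 3.0 1.0
[229.14195261 235.40533088] 55.75 [222.625 227.125] [233.625 238.375]
```

```bash
python3 -m pendant '[0,0.0027,0.08,0,0,0,-0.3, 0,0.0027,0.16,0,0,0,-0.3, 0,0.0027,0.21,0,0,0,-0.3, 0,0.0027,0.24,0,0,0,-0.3, 0,0.0027,0.255,0,0,0,-0.3, 0,0.0027,0.262,0,0,0,-0.3, 0,0.0027,0.265,0,0,0,-0.3, 0,0.0027,0.265,0,0,0,-0.3, 0,0.0027,0.265,0,0,0,-0.3]'; python3 -m pendant '[0,0,0.003,0,0,0,-0.3, 0,0,0.003,0,0,0,-0.3]'|grep -E 'pos|force'; python3 -m pendant '[0,0,0.003,0,0,0,-0.3, 0,0,0.003,0,0,0,-0.3]'|grep -E 'pos|force'
```

```text
time_s: 20.25
ee_pos: [0.4453, -0.0129, -0.0069]
eef_rot: [3.141, 0.0, 1.621]
force: [0.8, 0.9, -0.6]
grip_width: 0.0471
grip_force: 10.8
ee_pos: [0.445, -0.0128, -0.0089]
force: [-0.4, -0.1, -1.0]
grip_force: 10.8
ee_pos: [0.4448, -0.0128, -0.0106]
force: [0.1, -0.2, -0.1]
grip_force: 10.8
```

```bash
python3 -m pendant '[-0.002,0,0.002,0,0,0,-0.3, -0.002,0,0.002,0,0,0,-0.3]'|grep -E 'pos|force'; python3 -m pendant '[0,0,0.002,0,0,0,-0.3, 0,0,0.002,0,0,0,-0.3]'|grep -E 'pos|force';  python3 -m pendant '[0,0,0.002,0,0,0,-0.3, 0,0,0.002,0,0,0,-0.3]'|grep -E 'pos|force'
```

```text
ee_pos: [0.4449, -0.0139, -0.0116]
force: [-1.0, -0.3, -0.1]
grip_force: 10.8
ee_pos: [0.4449, -0.0138, -0.0126]
force: [-0.5, -0.4, 0.4]
grip_force: 10.8
ee_pos: [0.4451, -0.0138, -0.0132]
force: [-3.1, 0.3, 6.6]
grip_force: 12.2
```

Contact at -0.013, as expected. I'll release, lift and go above dark.

```bash
python3 -m pendant '[0,0,0,0,0,0,0.1, 0,0,0,0,0,0,0.35, 0,0,0,0,0,0,0.4, 0,0,0,0,0,0,0.4]' ; python3 -m pendant '[0,0,-0.05,0,0,0,0.4, 0,0,-0.15,0,0,0,0.4, 0,0,-0.25,0,0,0,0.4, 0,0,-0.28,0,0,0,0.4, 0,0,-0.28,0,0,0,0.4, 0,0,-0.28,0,0,0,0.4]'; python3 -c "
from h import *
to(.369,-.2697,.125,1.571)"
```

```text
time_s: 21.65
ee_pos: [0.4449, -0.0138, -0.0136]
eef_rot: [-3.141, -0.0, 1.621]
force: [0.6, 0.3, 0.8]
grip_width: 0.0655
grip_force: 0.0
time_s: 22.25
ee_pos: [0.4445, -0.0138, 0.1255]
eef_rot: [-3.141, -0.0, 1.621]
force: [0.2, 0.2, -0.2]
grip_width: 0.0659
grip_force: 0.0
shift [-0.5036 -0.1766  0.0011] turn [-0.0006 -0.0001  0.0318] rows>= 6.0 1.0
```

```bash
python3 -m pendant '[-0.504,-0.1766,0,0,0,0.03,0.49, -0.504,-0.1766,0,0,0,0.03,0.49, -0.504,-0.1766,0,0,0,0.03,0.49, -0.504,-0.1766,0,0,0,0.03,0.49, -0.504,-0.1766,0,0,0,0.03,0.49, -0.504,-0.1766,0,0,0,0.03,0.49, -0.504,-0.1766,0,0,0,0.03,0.49, -0.504,-0.1766,0,0,0,0.03,0.49, -0.504,-0.1766,0,0,0,0.03,0.49]'; python3 - <<'E'
from h import *
to(.369,-.2697,-.0255,1.571)
b=vision.camera("top")
im=cv2.cvtColor(b['pixels'],cv2.COLOR_RGB2BGR)[190:270,130:270];cv2.imwrite('pics/t3c.png',cv2.resize(im,None,fx=5,fy=5,interpolation=cv2.INTER_CUBIC))
for c,t in(((181.3,226.8),.3),((223.6,226),.3)):
  # saturated & hue split: red capsule hue vs wood; yellow by brightness vs brown mark
  pass
q,ar,ct=blob(b,(181.3,226.8),11,lambda w:(w[...,1]<.46*w[...,0])&(w[...,0]>50));P=np.array([at(b,x,.013) for x in ct])[:,:2];print('red',q,ar,np.ptp(P,0),(P.max(0)+P.min(0))/2,at(b,q,.013))
q,ar,ct=blob(b,(223.6,226),11,lambda w:(w[...,2]<.45*w[...,0])&(w[...,0]>140));P=np.array([at(b,x,.013) for x in ct])[:,:2];print('yel',q,ar,np.ptp(P,0),(P.max(0)+P.min(0))/2,at(b,q,.013))
for d in silhouettes('yellow_capsule',b)+silhouettes('red_capsule',b):
    x=d['extent'];print(d['score'],x,at(b,[(x[0]+x[2])/2-.5,(x[1]+x[3])/2-.5],.013))
E
```

```text
time_s: 23.15
ee_pos: [0.3695, -0.2688, 0.1257]
eef_rot: [-3.141, -0.001, 1.575]
force: [-0.2, -0.2, 0.1]
grip_width: 0.0693
grip_force: 0.0
shift [-0.0022 -0.0008  0.3025] turn [-0.0006 -0.0006  0.0025] rows>= 4.0 1.0
red [181.87340284 226.59233712] 152.6875 [0.04902342 0.04749036] [0.43909304 0.12462177] [0.43965978 0.12412828 0.013     ]
yel [222.04621688 224.60486631] 139.5 [0.04818457 0.05198914] [ 0.4506268  -0.01108671] [ 0.44919457 -0.00911692  0.013     ]
0.69 [216.2, 220.9, 230.6, 232.9] [ 0.44332795 -0.01214365  0.013     ]
0.52 [434.5, 235.4, 448.7, 254.5] [ 0.39804303 -0.7369782   0.013     ]
0.69 [172.9, 217.3, 191.1, 237.3] [0.4389434  0.12534662 0.013     ]
```

View pics/t3c.png

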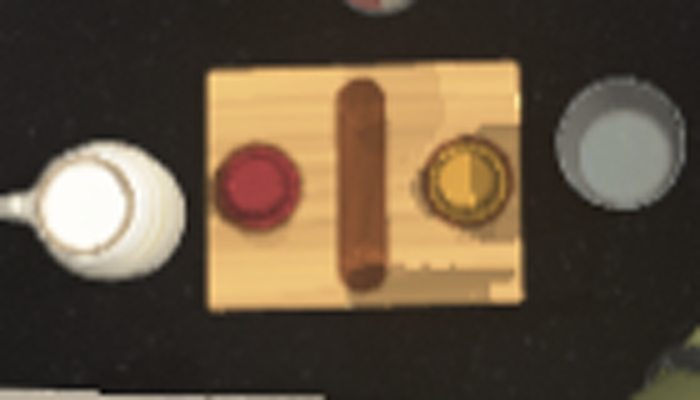

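Red and yellow are both centred on their marks: yellow at (223.0,226.1) against the dot at (223.0,226.1), red at (181.2,227.0) against (181.1,227.2). Now I'll pick up dark.

```bash
python3 -m pendant '[-0.002,-0.001,0.1,0,0,0,0.49, -0.002,-0.001,0.2,0,0,0,0.49, -0.002,-0.001,0.25,0,0,0,0.49, -0.002,-0.001,0.28,0,0,0,0.49, -0.002,-0.001,0.295,0,0,0,0.49, -0.002,-0.001,0.303,0,0,0,0.49, -0.002,-0.001,0.303,0,0,0,0.49, -0.002,-0.001,0.303,0,0,0,0.49, -0.002,-0.001,0.303,0,0,0,0.49]'; python3 -m pendant '[0,0,0,0,0,0,0.2, 0,0,0,0,0,0,0, 0,0,0,0,0,0,-0.3, 0,0,0,0,0,0,-0.3, 0,0,0,0,0,0,-0.3, 0,0,0,0,0,0,-0.3]' 10;  python3 -m pendant '[0,0,-0.01,0,0,0,-0.3, 0,0,-0.05,0,0,0,-0.3, 0,0,-0.15,0,0,0,-0.3, 0,0,-0.25,0,0,0,-0.3, 0,0,-0.3,0,0,0,-0.3, 0,0,-0.3,0,0,0,-0.3]' 12; python3 -c "
from h import *
to(.4450,-.0136,.125,1.621)"
```

```text
time_s: 24.2
ee_pos: [0.3693, -0.2712, -0.0243]
eef_rot: [3.141, 0.001, 1.574]
force: [0.2, 0.6, 0.3]
grip_width: 0.0702
grip_force: 0.0
time_s: 24.8
ee_pos: [0.3689, -0.2709, -0.025]
eef_rot: [3.142, -0.0, 1.574]
force: [-0.5, -0.1, 0.5]
grip_width: 0.0465
grip_force: 9.3
time_s: 25.4
ee_pos: [0.3702, -0.272, 0.1289]
eef_rot: [3.137, 0.004, 1.574]
force: [0.0, -0.4, -1.1]
grip_width: 0.0465
grip_force: 11.1
shift [0.5164 0.1511 0.0062] turn [ 0.0031  0.0028 -0.03  ] rows>= 6.0 1.0
```

```bash
python3 -m pendant '[0.516,0.151,0,0,0,-0.03,-0.3, 0.516,0.151,0,0,0,-0.03,-0.3, 0.516,0.151,0,0,0,-0.03,-0.3, 0.516,0.151,0,0,0,-0.03,-0.3, 0.516,0.151,0,0,0,-0.03,-0.3, 0.516,0.151,0,0,0,-0.03,-0.3, 0.516,0.151,0,0,0,-0.03,-0.3, 0.516,0.151,0,0,0,-0.03,-0.3, 0.516,0.151,0,0,0,-0.03,-0.3, 0.516,0.151,0,0,0,-0.03,-0.3]'; python3 -c "
from h import *
to(.4449,-.0138,.014,1.621)"
```

```text
time_s: 26.4
ee_pos: [0.4434, -0.0137, 0.1249]
eef_rot: [-3.141, 0.0, 1.619]
force: [0.4, -0.4, -0.4]
grip_width: 0.0461
grip_force: 11.1
shift [-0.0003  0.003   0.2217] turn [-0.0002  0.     -0.0011] rows>= 3.0 1.0
```

```bash
python3 -m pendant '[-0.001,0.003,0.06,0,0,0,-0.3, -0.001,0.003,0.12,0,0,0,-0.3, -0.001,0.003,0.17,0,0,0,-0.3, -0.001,0.003,0.2,0,0,0,-0.3, -0.001,0.003,0.215,0,0,0,-0.3, -0.001,0.003,0.221,0,0,0,-0.3, -0.001,0.003,0.221,0,0,0,-0.3, -0.001,0.003,0.221,0,0,0,-0.3]'; python3 -m pendant '[0,0,0.004,0,0,0,-0.3, 0,0,0.004,0,0,0,-0.3, 0,0,0.004,0,0,0,-0.3]'|grep -E 'pos|force'; python3 -m pendant '[0,0,0.003,0,0,0,-0.3, 0,0,0.003,0,0,0,-0.3]'|grep -E 'pos|force'
```

```text
time_s: 27.2
ee_pos: [0.4456, -0.0133, 0.0152]
eef_rot: [3.14, 0.0, 1.621]
force: [0.3, 0.6, -1.0]
grip_width: 0.0465
grip_force: 11.1
ee_pos: [0.4453, -0.0131, 0.0127]
force: [0.8, -0.1, -0.2]
grip_force: 11.1
ee_pos: [0.4451, -0.0131, 0.0109]
force: [-0.4, -0.3, 0.4]
grip_force: 11.1
```

```bash
python3 -m pendant '[-0.0014,-0.0004,0.003,0,0,0,-0.3, -0.0014,-0.0004,0.003,0,0,0,-0.3]'|grep -E 'pos|force'; python3 -m pendant '[0,0,0.002,0,0,0,-0.3, 0,0,0.002,0,0,0,-0.3]'|grep -E 'pos|force'; python3 -m pendant '[0,0,0.002,0,0,0,-0.3, 0,0,0.002,0,0,0,-0.3]'|grep -E 'pos|force'
```

```text
ee_pos: [0.4449, -0.0139, 0.0093]
force: [-0.3, 0.6, -0.3]
grip_force: 11.1
ee_pos: [0.445, -0.0138, 0.0084]
force: [-0.5, -1.1, -0.9]
grip_force: 11.1
ee_pos: [0.445, -0.0138, 0.0075]
force: [0.4, 0.1, -0.3]
grip_force: 11.2
```

```bash
python3 -m pendant '[0,0,0.001,0,0,0,-0.3, 0,0,0.001,0,0,0,-0.3]'|grep -E 'pos|force';python3 -m pendant '[0,0,0.001,0,0,0,-0.3, 0,0,0.001,0,0,0,-0.3]'|grep -E 'pos|force'
```

```text
ee_pos: [0.4451, -0.0138, 0.0072]
force: [-1.3, -0.2, 3.5]
grip_force: 12.0
ee_pos: [0.4452, -0.0138, 0.007]
force: [-4.8, 1.5, 10.5]
grip_force: 13.1
```

```bash
python3 -m pendant '[0,0,-0.0006,0,0,0,-0.3, 0,0,-0.0006,0,0,0,0.02, 0,0,-0.0006,0,0,0,0.1, 0,0,-0.0006,0,0,0,0.35, 0,0,-0.0006,0,0,0,0.4, 0,0,-0.0006,0,0,0,0.4]' ; python3 -m pendant '[0,0,-0.05,0,0,0,0.4, 0,0,-0.15,0,0,0,0.4, 0,0,-0.24,0,0,0,0.4, 0,0,-0.24,0,0,0,0.4]'; python3 - <<'E'
from h import *
b=vision.camera("top")
q,ar,ct=blob(b,(111,227),23,lambda w:(w.mean(-1)>75)&(np.arange(w.shape[1])/4>8)[None,:])
for z in(.005,):
    P=np.array([at(b,x,z) for x in ct])[:,:2]; r=cv2.minAreaRect(P.astype(np.float32)*1000);print(q,ar,r,P.min(0),P.max(0))
    c=P.mean(0)
    for lo in np.arange(P[:,0].min(),P[:,0].max(),.013):
        k=P[(P[:,0]>=lo)&(P[:,0]<lo+.013)]; print(round(lo+.0065,4),k[:,1].min().round(4),k[:,1].max().round(4))
E
```

```text
time_s: 29.3
ee_pos: [0.445, -0.0138, 0.0067]
eef_rot: [-3.141, -0.0, 1.621]
force: [-0.1, 0.5, -0.1]
grip_width: 0.0656
grip_force: 0.0
time_s: 29.7
ee_pos: [0.4475, -0.0141, 0.1321]
eef_rot: [3.133, 0.001, 1.621]
force: [0.7, -0.3, -1.9]
grip_width: 0.0658
grip_force: 0.0
[111.40744226 223.85069645] 172.3125 ((433.8094482421875, 364.6504211425781), (132.68341064453125, 29.14667510986328), 2.193922281265259) [0.3672123  0.35176756] [0.50009956 0.38117362]
0.3737 0.3619 0.3771
0.3867 0.3624 0.3764
0.3997 0.3632 0.3761
0.4127 0.3648 0.3757
0.4257 0.3656 0.3743
0.4387 0.3652 0.3746
0.4517 0.361 0.3742
0.4647 0.352 0.3803
0.4777 0.3518 0.3811
0.4907 0.3522 0.3812
0.5037 0.36 0.3732
```

```bash
python3 - <<'E'
from h import *
a=vision.camera("scene");b=vision.camera("top")
q,ar,cb=blob(b,(111,227),23,lambda w:(w.mean(-1)>75)&(np.arange(w.shape[1])/4>8)[None,:])
q2,ar2,ca=blob(a,(162,290),21,lambda w:(w.mean(-1)>95)); print(q2,ar2,ca.min(0),ca.max(0))
# model: axis at yaw t, handle tip & bowl tip, check both views
e=lambda c,i,s: c[c[:,i]>c[:,i].max()-1].mean(0) if s>0 else c[c[:,i]<c[:,i].min()+1].mean(0)
print('bowl tip',tri(b,e(cb,1,-1),a,e(ca,1,-1)),'handle tip',tri(b,e(cb,1,1),a,e(ca,1,1)))
for z in(.0,.005,.0095): print(z,'scene mid',at(a,(e(ca,1,-1)+e(ca,1,1))/2,z),at(b,(e(cb,1,-1)+e(cb,1,1))/2,z))
print('neck widths scene');ax=e(ca,1,1)-e(ca,1,-1);L=np.linalg.norm(ax);ax/=L;s=(ca-e(ca,1,-1))@ax;n=(ca-e(ca,1,-1))@np.array([-ax[1],ax[0]])
for lo in np.arange(0,L,4): k=n[(s>=lo)&(s<lo+4)];print(round(lo+2,1),k.min().round(2),k.max().round(2))
to(.4335,.3678,.125,3.09)
E
```

```text
[160.83293889 287.06933049] 207.125 [150.875 273.125] [171.875 304.375]
bowl tip (array([0.49662022, 0.3614869 , 0.01273205]), np.float64(0.0048733259699938304)) handle tip (array([ 0.36919254,  0.37249795, -0.00063301]), np.float64(0.0026411939064147783))
0.0 scene mid [0.4350213  0.36620117 0.        ] [0.43376681 0.36978218 0.        ]
0.005 scene mid [0.43154665 0.36665209 0.005     ] [0.43338384 0.36776393 0.005     ]
0.0095 scene mid [0.42841947 0.36705791 0.0095    ] [0.43303916 0.3659475  0.0095    ]
neck widths scene
2.0 -3.38 6.14
6.0 -3.79 6.41
10.0 -3.31 5.75
14.0 -1.78 2.46
18.0 -2.5 2.28
22.0 -3.2 2.18
26.0 -3.41 2.01
30.0 -3.74 1.77
34.0 -3.76 1.73
shift [0.7634 0.016  0.0025] turn [-3.000e-04 -3.000e-04 -9.352e-01] rows>= 8.0 10.0
```

Spoon triangulated: bowl tip (0.497,0.361), handle tip (0.369,0.372), so the middle is about (0.433,0.3675) with yaw about -4°. The 131 mm span fits.

```bash
python3 -m pendant '[0.763,0.016,0,0,0,-0.92,-0.25, 0.763,0.016,0,0,0,-0.92,-0.25, 0.763,0.016,0,0,0,-0.92,-0.25, 0.763,0.016,0,0,0,-0.92,-0.25, 0.763,0.016,0,0,0,-0.92,-0.25, 0.763,0.016,0,0,0,-0.92,-0.25, 0.763,0.016,0,0,0,-0.92,-0.25, 0.763,0.016,0,0,0,-0.92,-0.25, 0.763,0.016,0,0,0,-0.92,-0.25, 0.763,0.016,0,0,0,-0.92,-0.25, 0.763,0.016,0,0,0,-0.92,-0.25, 0.763,0.016,0,0,0,-0.92,-0.25]'; python3 - <<'E'
from h import *
to(.4333,.3675,-.02,3.07)
a=vision.camera("scene");b=vision.camera("top")
im=lambda p,y0,y1,x0,x1:cv2.resize(cv2.cvtColor(p['pixels'],cv2.COLOR_RGB2BGR)[y0:y1,x0:x1],(400,400),interpolation=cv2.INTER_CUBIC)
cv2.imwrite('pics/c6.png',np.hstack([im(a,205,255,225,275),im(b,200,250,190,240)]))
print(px(b,(.445,-.0133,.013)),px(b,(.445,-.0133,.033)),px(b,(.445,-.0133,.052)),px(a,(.445,-.0133,.033)),px(a,(.445,-.0133,.052)))
E
```

```text
time_s: 31.05
ee_pos: [0.4335, 0.3672, 0.1256]
eef_rot: [-3.14, -0.002, 3.063]
force: [-0.1, 0.3, 0.3]
grip_width: 0.0353
grip_force: 0.0
shift [0.     0.0009 0.2912] turn [-0.0008 -0.001  -0.0045] rows>= 3.0 1.0
[[223.26724081 225.90159095]] [[222.4926891  225.35926371]] [[221.7357599  224.82922502]] [[255.05646463 226.27513567]] [[254.74898396 222.85025425]]
```

View pics/c6.png

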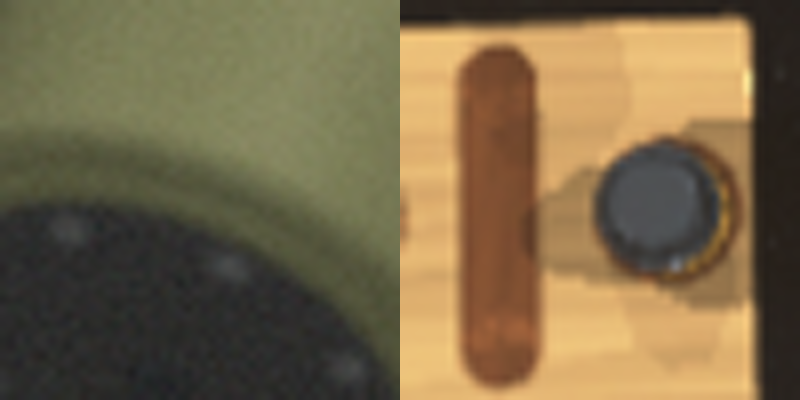

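Right half, top view: the dark rim is centred at (222.3,225.6), against the projected (222.5,225.4), so it's stacked squarely. The left half only shows the arm. Now the spoon.

```bash
python3 -m pendant '[0,0.001,0.1,0,0,-0.0045,-0.25, 0,0.001,0.18,0,0,-0.0045,-0.25, 0,0.001,0.24,0,0,-0.0045,-0.25, 0,0.001,0.27,0,0,-0.0045,-0.25, 0,0.001,0.285,0,0,-0.0045,-0.25, 0,0.001,0.292,0,0,-0.0045,-0.25, 0,0.001,0.296,0,0,-0.0045,-0.25, 0,0.001,0.298,0,0,-0.0045,-0.25, 0,0.001,0.298,0,0,-0.0045,-0.25]'; python3 -m pendant '[0,0,0,0,0,0,-0.5, 0,0,0,0,0,0,-0.7, 0,0,0,0,0,0,-1, 0,0,0,0,0,0,-1, 0,0,0,0,0,0,-1, 0,0,0,0,0,0,-1, 0,0,0,0,0,0,-1]' 10
```

```text
time_s: 32.05
ee_pos: [0.4342, 0.3683, -0.0215]
eef_rot: [3.141, 0.001, 3.073]
force: [-1.1, -0.4, -0.1]
grip_width: 0.0349
grip_force: 0.0
time_s: 32.75
ee_pos: [0.4339, 0.3681, -0.0222]
eef_rot: [3.142, 0.0, 3.073]
force: [0.6, -0.2, 0.1]
grip_width: 0.004
grip_force: 10.0
```

```bash
python3 -m pendant '[0,0,0,0,0,0,-1, 0,0,-0.01,0,0,0,-1, 0,0,-0.03,0,0,0,-1, 0,0,-0.06,0,0,0,-1, 0,0,-0.1,0,0,0,-1, 0,0,-0.1,0,0,0,-1]' 20; python3 - <<'E'
from h import *
a=vision.camera("scene");b=vision.camera("top")
im=lambda p,y0,y1,x0,x1:cv2.resize(cv2.cvtColor(p['pixels'],cv2.COLOR_RGB2BGR)[y0:y1,x0:x1],(400,400),interpolation=cv2.INTER_CUBIC)
cv2.imwrite('pics/c7.png',np.hstack([im(a,235,315,115,195),im(b,190,270,80,160)]))
E
```

```text
time_s: 33.35
ee_pos: [0.4353, 0.3692, 0.0314]
eef_rot: [3.138, 0.004, 3.073]
force: [0.2, -0.0, -0.6]
grip_width: 0.0032
grip_force: 20.0
```

View pics/c7.png

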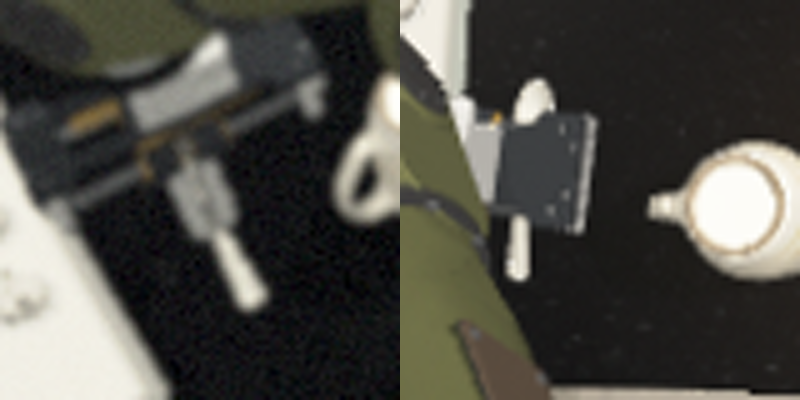

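The spoon is held and lifted. Its handle end moved from (170,304) to (165,296) in the scene, and in the top view it shows on both sides of the gripper, level. I'll raise it and carry it to the long mark.

```bash
python3 -m pendant '[0,0,-0.08,0,0,0,-1, 0,0,-0.16,0,0,0,-1, 0,0,-0.19,0,0,0,-1, 0,0,-0.19,0,0,0,-1, 0,0,-0.19,0,0,0,-1]' 20;  python3 -c "
from h import *
to(.4420,.0566,.125,3.192)"
```

```text
time_s: 33.95
ee_pos: [0.4334, 0.3677, 0.1214]
eef_rot: [-3.14, -0.001, 3.073]
force: [0.1, -0.3, -0.8]
grip_width: 0.0032
grip_force: 20.0
shift [-0.0597 -0.6196 -0.0067] turn [-0.0007 -0.0009 -0.0756] rows>= 7.0 1.0
```

```bash
python3 -m pendant '[-0.01,-0.08,0,0,0,-0.01,-1, -0.02,-0.16,0,0,0,-0.02,-1, -0.025,-0.24,0,0,0,-0.03,-1, -0.03,-0.32,0,0,0,-0.04,-1, -0.04,-0.4,0,0,0,-0.05,-1, -0.045,-0.48,0,0,0,-0.06,-1, -0.05,-0.55,0,0,0,-0.07,-1, -0.06,-0.62,0,0,0,-0.076,-1, -0.06,-0.62,0,0,0,-0.076,-1, -0.06,-0.62,0,0,0,-0.076,-1]'; python3 -c "
from h import *
to(.4420,.0566,-.004,3.192)"
```

```text
time_s: 34.95
ee_pos: [0.442, 0.0565, 0.1215]
eef_rot: [3.141, -0.002, -3.092]
force: [-0.7, 1.1, 1.1]
grip_width: 0.0039
grip_force: 20.0
shift [-6.00e-04  2.00e-04  2.51e-01] turn [ 0.0001 -0.0015 -0.0008] rows>= 3.0 1.0
```

```bash
python3 -m pendant '[-0.0006,0,0.06,0,0,0,-1, -0.0006,0,0.12,0,0,0,-1, -0.0006,0,0.18,0,0,0,-1, -0.0006,0,0.22,0,0,0,-1, -0.0006,0,0.24,0,0,0,-1, -0.0006,0,0.25,0,0,0,-1, -0.0006,0,0.253,0,0,0,-1, -0.0006,0,0.253,0,0,0,-1]'; python3 -m pendant '[0,0,0.003,0,0,0,-1, 0,0,0.003,0,0,0,-1]'|grep -E 'pos|force'; python3 -m pendant '[0,0,0.003,0,0,0,-1, 0,0,0.003,0,0,0,-1]'|grep -E 'pos|force'
```

```text
time_s: 35.75
ee_pos: [0.4433, 0.057, -0.0032]
eef_rot: [3.142, 0.001, -3.09]
force: [-0.0, -0.1, 0.2]
grip_width: 0.0034
grip_force: 20.0
ee_pos: [0.4432, 0.0568, -0.0048]
force: [0.9, -0.6, 0.1]
grip_force: 20.0
ee_pos: [0.443, 0.0568, -0.0067]
force: [0.7, -0.1, 0.1]
grip_force: 20.0
```

```bash
python3 -m pendant '[0,0,0.003,0,0,0,-1, 0,0,0.003,0,0,0,-1]'|grep -E 'pos|force'; python3 -m pendant '[0,0,0.002,0,0,0,-1, 0,0,0.002,0,0,0,-1]'|grep -E 'pos|force'; python3 -m pendant '[0,0,0.002,0,0,0,-1, 0,0,0.002,0,0,0,-1]'|grep -E 'pos|force'
```

```text
ee_pos: [0.4428, 0.0568, -0.0084]
force: [0.1, -0.3, -0.5]
grip_force: 20.0
ee_pos: [0.4429, 0.0568, -0.0093]
force: [0.5, -0.0, -0.3]
grip_force: 20.0
ee_pos: [0.443, 0.0568, -0.0102]
force: [1.2, 0.1, 0.4]
grip_force: 20.0
```

```bash
python3 -m pendant '[0,0,0.001,0,0,0,-1, 0,0,0.001,0,0,0,-1]'|grep -E 'pos|force'; python3 -m pendant '[0,0,0,0,0,0,-0.9, 0,0,0,0,0,0,-0.8, 0,0,0,0,0,0,-0.65, 0,0,0,0,0,0,-0.65, 0,0,0,0,0,0,-0.65]'; python3 -m pendant '[0,0,-0.03,0,0,0,-0.65, 0,0,-0.1,0,0,0,-0.65, 0,0,-0.2,0,0,0,-0.65, 0,0,-0.27,0,0,0,-0.65, 0,0,-0.27,0,0,0,-0.65]';  python3 -c "
from h import *
to(.35,-.25,.13,3.192)"
```

```text
ee_pos: [0.4431, 0.0568, -0.0104]
force: [-2.1, 0.5, 5.6]
grip_force: 20.0
time_s: 37.45
ee_pos: [0.4429, 0.0568, -0.0108]
eef_rot: [3.142, -0.0, -3.091]
force: [0.5, -0.1, 0.3]
grip_width: 0.0168
grip_force: 0.0
time_s: 37.95
ee_pos: [0.4451, 0.0569, 0.1286]
eef_rot: [-3.142, 0.008, -3.091]
force: [-0.2, -0.2, -0.4]
grip_width: 0.0163
grip_force: 0.0
shift [ 0.2212 -0.6033 -0.0044] turn [-0.      0.0049  0.0004] rows>= 7.0 1.0
```

```bash
python3 -m pendant '[0.22,-0.6,0,0,0,0,-0.65, 0.22,-0.6,0,0,0,0,-0.65, 0.22,-0.6,0,0,0,0,-0.65, 0.22,-0.6,0,0,0,0,-0.65, 0.22,-0.6,0,0,0,0,-0.65, 0.22,-0.6,0,0,0,0,-0.65, 0.22,-0.6,0,0,0,0,-0.65, 0.22,-0.6,0,0,0,0,-0.65, 0.22,-0.6,0,0,0,0,-0.65]'; python3 - <<'E'
from h import *
a=vision.camera("scene");b=vision.camera("top")
im=lambda p,y0,y1,x0,x1,w,h:cv2.resize(cv2.cvtColor(p['pixels'],cv2.COLOR_RGB2BGR)[y0:y1,x0:x1],(w,h),interpolation=cv2.INTER_CUBIC)
cv2.imwrite('pics/f1.png',np.hstack([im(b,160,265,155,275,480,420),im(a,180,285,180,260,320,420)]))
q,ar,ct=blob(b,(202,226),26,lambda w:(w[...,2]>.72*w[...,0])&(w.mean(-1)>120)&(abs(np.arange(w.shape[1])/4-26)<7)[None,:])
P=np.array([at(b,x,.018) for x in ct])[:,:2];B=(P-[.4415,.0566])@np.array([[np.cos(.0505),-np.sin(.0505)],[np.sin(.0505),np.cos(.0505)]])
print(ar,B.min(0),B.max(0))
for lo in np.arange(-.065,.065,.013):
    k=B[(B[:,0]>=lo)&(B[:,0]<lo+.013)]; 
    if len(k): print(round(lo+.0065,4),k[:,1].min().round(4),k[:,1].max().round(4))
E
```

```text
time_s: 38.85
ee_pos: [0.3481, -0.2479, 0.1235]
eef_rot: [3.141, -0.001, -3.091]
force: [0.1, -0.1, 0.6]
grip_width: 0.0161
grip_force: 0.0
177.625 [-0.065757   -0.01295698] [0.0672033  0.01372624]
-0.0585 -0.0084 0.0065
-0.0455 -0.007 0.0055
-0.0325 -0.0071 0.0054
-0.0195 -0.0064 0.0052
-0.0065 -0.0041 0.0043
0.0065 -0.0042 0.0041
0.0195 -0.0052 0.0064
0.0325 -0.0128 0.0137
0.0455 -0.013 0.0137
0.0585 -0.0122 0.0128
```

View pics/f1.png

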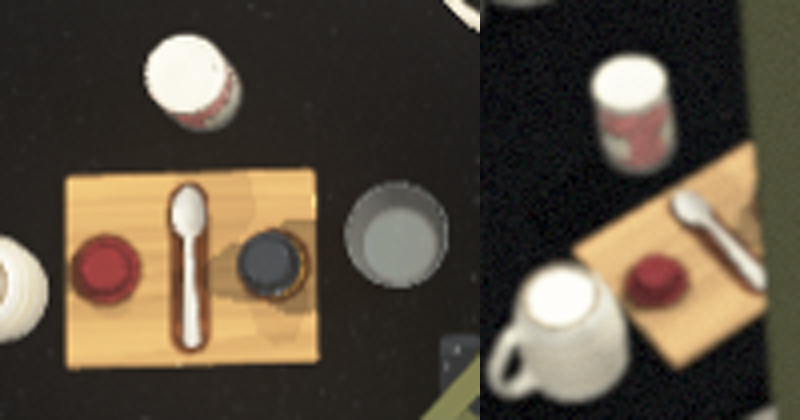

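The top view shows the spoon centred along the long mark (±1 mm, under 1° off), red on the left mark and dark stacked on yellow at the glass's end. The mug, glass and jam are in place in this crop; the salt lies outside it and was never touched. The arm is clear. I'll hand in.

```bash
python3 -c "
from h import *
print(order.hand_in())"
```

```text
the job is handed in; nothing more can be done
None
```

The job is handed in at about 39 s: red capsule on the mug-end mark, yellow on the glass-end mark with dark blue stacked on it, and the teaspoon along the long mark, all within about 1 mm in the camera images; the interface gave no verdict back.

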